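Lay washed dryer parts across the rinse tub to drip

ROBOT

A 6-joint arm with a two-finger parallel gripper is mounted at the origin on the work surface. World frame = base frame: x ahead of the robot, y to its left, z up, the work surface at z = 0. Lengths are in m, angles in rad, forces in N, time in s.
With the tool pointing down it reaches from about 0.3 to 0.775 m from the base axis. Payload 14.6 kg.
Tool frame: the origin (TCP) lies at the centre of the arm's flange, where the gripper is bolted on; the fingertips stand 199 mm ahead of it and the grasp point (between the pads) lies 180 mm ahead of it; z points along the fingers, y is the line along which they close (so a half turn about z gives the same grasp; the last joint's range is limited). The gripper opens to 94 mm and grips with 3 to 60 N. Pads are 16 mm wide; open, the fingers measure 119 mm over their backs; the gripper's body (75 mm by 177 mm) begins 78 mm behind the grasp point.
Start: joints at [-1.225, 0.3, 1.521, -0, 1.321, -0.067], TCP at [0.221, -0.504, 0.405] pointing down, gripper open.
Joint ranges: [-3.03, 3.03], [-0.79, 2.21], [0.23, 2.52], [-1.04, 4.18], [0, 3.07], [-2.55, 2.55]. Speed limits (rad/s): [2.22, 2.22, 2.57, 3.14, 3.14, 3.14].

INTERFACE

Orientations are given as [roll, pitch, yaw] about the fixed x, y, z axes, in that order (R = Rz(yaw) Ry(pitch) Rx(roll)).
In Python, from station import ctrl gives the robot as it stands. The module is installed in compiled form; this text tells all that it offers.
- The arm moves only by the tool servo_tool, never from a script. Its argument "motion" is a list of rows, each a list of 5 numbers: the closure, from 0 (fully open) to 1 (shut), then the shift along the world's x, y, z in cm, then the turn about the world's z in degrees. A call has 1 to 20 rows; each row is the pose to reach, as a shift and turn from the pose commanded when the call began; what a row does not reach only later rows make up. A row lasts 1/8 s, in which the tool goes at most 62.5 mm and 10.7 degrees, less where a joint would pass 70% of its speed; a pose out of reach is approached as far as the arm can. A call with a gripper value outside its range is refused whole. The fingers move at their own pace and stop on an object; "squeeze" is the grip in N (left out, the last holds). Time passes only in rows, so rows that repeat a pose let the fingers close. It gives the time, the measured TCP pose, the force, the opening and the grip force at its end, in the units of the state.
- ctrl.get_obs(): the state, without advancing time (a new reading comes with each control period).
- ctrl.camera(name): name is "scene" or "top"; returns a dict with "image" (420x560x3 uint8, red, green, blue), "fx", "fy", "cx", "cy" (pixels), "dist" ([k1, k2, p1, p2, k3] as OpenCV has them; the pictures are not rectified), "camera_from_world" (4x4, takes a point from world to camera coordinates). Camera axes: x right, y up, looking along -z (the intrinsics and any distortion apply to the point x, -y, -z); pixel columns grow to the right and rows downward; lengths in m; the calibration is good to about 2 mm. A picture is of the moment at which its call begins. There is no depth.
- ctrl.hand_in(): hands the job in; it is judged then, once.
The state is a dict: "time_s": time; "qpos": joint angles; "joint_vel": joint speeds; "tau": joint torques, N m; "ee_pos": TCP position; "eef_rot": TCP orientation; "force": force on the tool from outside, world axes, zero at the start; "moment": the same for the moment, N m; "grip_width": finger opening in m; "grip_force": force on a finger pad.
Only numpy, scipy, OpenCV 4.12 (cv2) and the standard library are available. Lean on these libraries where they do the work, as an engineer would, in place of code of your own. Each camera call takes 0.05 s, during which the arm holds its last target. There are 200 camera calls.

TASK

The drum baffle and the lint screen have just been washed. Lay each of them gently across the teal rinse tub to drip dry, square across from one long rim to the other with both ends resting on and sticking out past the rims, foot down and handle up, and wholly between the tub's ends, so that neither touches the other or the scrubbing brush that is already drying there. Leave the brush, the tools and the bottles where they are.

Things in the scene. Friction and masses are not known exactly. Their poses are not given: they have to be found in the camera images.
- tub_rim (a point): Centre of the mouth, at rim height, of the teal rinse tub, whose rim is 110 mm above the table. x runs along the tub's long side, y across it, z up. Over its rim it measures 340 mm (x) by 236 mm (y); the flat rim is 15 mm wide all round, so the gap to be bridged is 206 mm (y) and the opening is 310 mm long (x). The tub stands firm and does not move.
- tub: The teal rinse tub itself; origin at the centre of its underside on the table, axes as for tub_rim. It does not move.
- screen_mid (a point): Dryer lint screen lying flat on the table: white frame 300 (x) by 110 (y) by 12 mm, grey mesh (top 8 mm up, solid to a finger), and a blue pull handle on its middle: a bar 72 mm long (x), 14 mm wide (y), from 26 to 44 mm above the screen's underside, on two posts. The point is its centre, 22 mm above its underside. z is up, the handle side. 0.15 to 0.29 kg, balanced about the handle.
- baffle_mid (a point): Grey drum baffle (dryer lifter vane), at the start lying across one end of the screen's frame, its foot 12 mm above the table. 300 mm long (x); foot 64 mm wide (y), shoulder 44 mm wide up to 19 mm, then a straight-sided ridge 26 mm wide, 250 mm long, up to 60 mm. The point is its centre, 30 mm above the foot's underside; z up when on its foot. 0.21 to 0.39 kg, balanced about its middle.
- brush_mid (a point): Wood-handled scrubbing brush that already lies across the tub to dry, bristles hanging down inside: flat wooden back 300 mm (x) by 30 mm (y) by 14 mm; the point is the centre of the back, 7 mm above the rim. Its place along the tub varies. Not to be moved.
- wrench_grip (a point): Steel wrench, 160 mm long (x), 38 mm wide at the jaw, 8 mm thick, lying on the table beside the screen; the point lies in the shank, 32 mm from its middle towards the ring end (-x). Bystander.
- dish_mid (a point): Small round steel dish of screws beside the screen, 66 mm across, 26 mm high; the point is half-way up. Bystander.
- softener_mid (a point): White softener bottle with a blue cap, 72 mm across and 230 mm tall, standing; the point is half-way up. Bystander.
- jug_mid (a point): Orange detergent jug with a blue cap, 75 by 145 mm and 212 mm tall, standing; the point is half-way up. Bystander.
- spray_mid (a point): Trigger spray bottle, pale with red head, 80 mm across and 222 mm tall, standing; the point is half-way up. Bystander.
- scoop_mid (a point): White plastic measuring cup, 60 mm across and 55 mm high, standing in front of the robot between tub and parts; the point is half-way up. Bystander.
- screen: The same lint screen; origin at the centre of its underside, axes as for screen_mid.
- baffle: The same drum baffle; origin at the centre of the underside of its foot, axes as for baffle_mid.
- brush: The same scrubbing brush; origin at the centre of its back's underside, axes as for brush_mid.

How it is judged:
By the outcome, as a careful person would: the job done as asked, in the order asked, and still so for the second after the job is handed in, with the robot touching nothing.
It also fails if it takes over 72 s, if anything falls off the work surface, if the arm or the gripper's body presses on something with over 40 N, if the wrist force passes 120 N, or if a joint passes its speed limit or range.

## Working session

There is one attempt and no reset: what is moved stays moved. The work goes in short steps, Python scripts to look and compute and a tool call to move; the robot and the scene stay as the last step left them, time stands still between calls to the robot, and variables do not carry over. Pictures are saved under pics/ and viewed, at most 13 in all, crops included, and the job is handed in when it is done.

Besides the shell and the picture viewer there is one more tool, called after "Call:" as a command line: name --pt "numbers of a row" for each row, then --argument value for the rest. servo_tool: Moves the arm, as the interface text tells. Its arguments: {"type":"object","properties":{"motion":{"type":"array","items":{"type":"array","items":{"type":"number"}}},"squeeze":{"type":"number"}},"required":["motion"]}

```bash
mkdir -p pics; cat > h.py <<'E'
import numpy as np, cv2
from station import ctrl
def snap(n,f):
    c=ctrl.camera(n); cv2.imwrite(f'pics/{f}.png',cv2.cvtColor(c['image'],cv2.COLOR_RGB2BGR))
    np.savez(f'pics/{f}.npz',**{k:np.array(v) for k,v in c.items()}); return c
def world(f,px,z):
    c=np.load(f'pics/{f}.npz'); K=np.array([[c['fx'],0,c['cx']],[0,c['fy'],c['cy']],[0,0,1]],float)
    u=cv2.undistortPoints(np.array(px,float).reshape(-1,1,2),K,c['dist'].astype(float))[:,0]
    T=c['camera_from_world']; R=T[:3,:3]; o=-R.T@T[:3,3]
    d=np.c_[u[:,0],-u[:,1],-np.ones(len(u))]@R
    z=np.broadcast_to(z,len(u)); return o+d*((z-o[2])/d[:,2])[:,None]
def pix(f,P):
    c=np.load(f'pics/{f}.npz'); K=np.array([[c['fx'],0,c['cx']],[0,c['fy'],c['cy']],[0,0,1]],float)
    T=c['camera_from_world']; P=np.array(P,float).reshape(-1,3)@T[:3,:3].T+T[:3,3]
    P=P*[1,-1,-1]; return cv2.projectPoints(P,np.zeros(3),np.zeros(3),K,c['dist'].astype(float))[0][:,0]
E
python3 - <<'E'
from h import *
for n in('top','scene'):
    c=snap(n,n+'0'); print(n,c['fx'],np.round(c['camera_from_world'],2).tolist())
    i=cv2.imread(f'pics/{n}0.png'); cv2.imwrite(f'pics/{n}0b.png',cv2.resize(i,(800,600),interpolation=cv2.INTER_CUBIC))
E
```

```text
top 440.0953579459073 [[-0.03, -1.0, -0.01, 0.03], [0.99, -0.03, 0.1, -0.59], [-0.1, -0.0, 1.0, -1.27], [0.0, 0.0, 0.0, 1.0]]
scene 463.76051136990486 [[0.36, 0.93, 0.01, -0.18], [-0.76, 0.28, 0.58, 0.37], [0.54, -0.21, 0.81, -1.83], [0.0, 0.0, 0.0, 1.0]]
```

View pics/top0b.png

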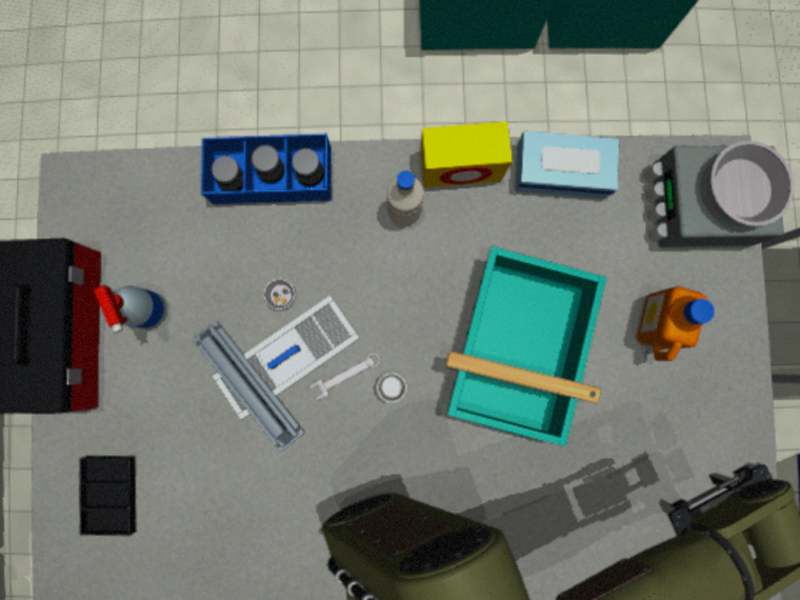

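View pics/scene0b.png

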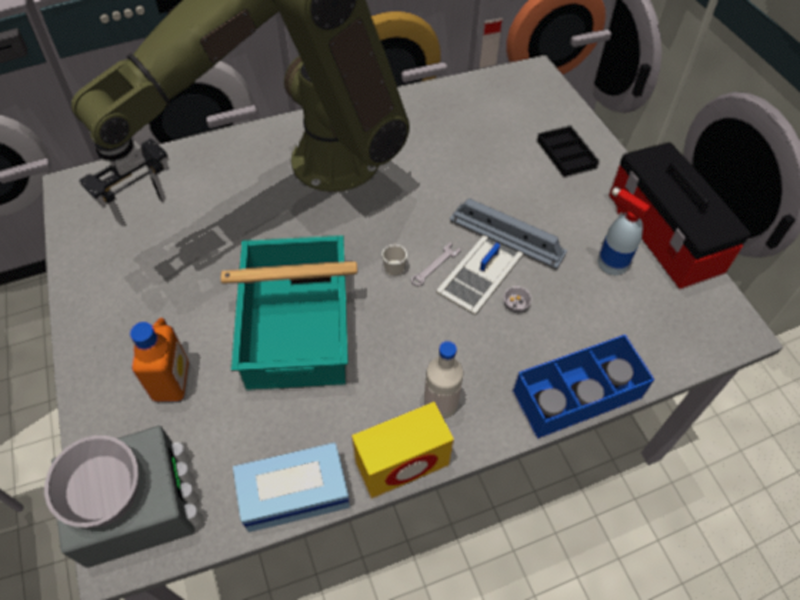

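The top view shows the tub (display px corners 490,248 / 606,275 / 566,443 / 448,415), the brush near its robot-side end, and the baffle lying over the screen's far-left end. Next I'll enlarge crops.

```bash
python3 - <<'E'
from h import *
i=cv2.imread('pics/top0.png')
cv2.imwrite('pics/c1.png',cv2.resize(i[192:322,126:296],None,fx=4.6,fy=4.6,interpolation=cv2.INTER_CUBIC))
cv2.imwrite('pics/c2.png',cv2.resize(i[166:318,300:440],None,fx=3.9,fy=3.9,interpolation=cv2.INTER_CUBIC))
E
```

```text
(no output)
```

View pics/c1.png

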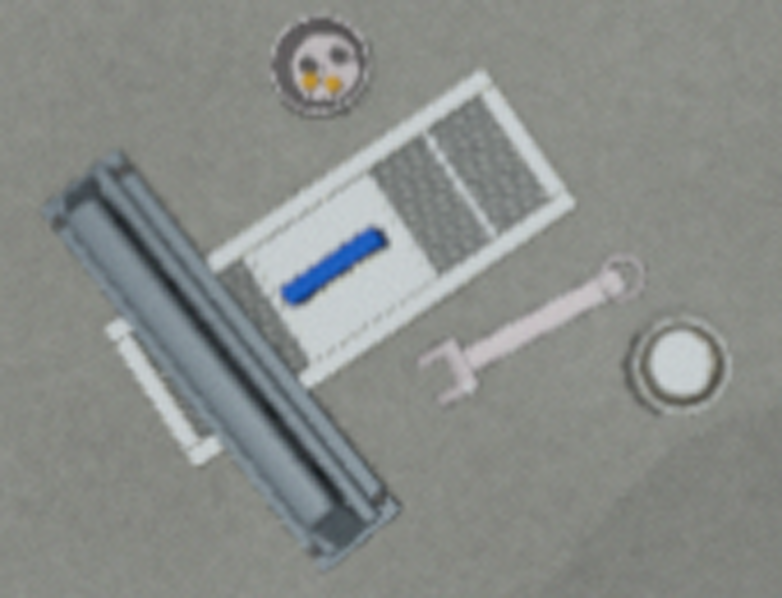

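View pics/c2.png

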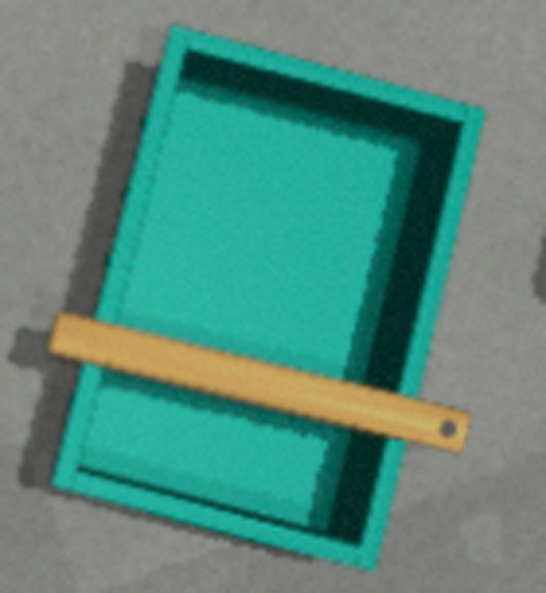

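The crops show these features:
- **c1:** baffle foot corners (118,150), (42,210), (400,508), (325,568). Screen corners (485,70), (575,203), (203,463), (107,328). Handle ends (290,297) and (378,237).
- **c2:** tub corners (172,26), (485,107), (376,570), (54,488). The brush back runs from (55,332) to (466,432).

```bash
python3 - <<'E'
from h import *
A=lambda p:(np.array(p,float)+.5)/4.6-.5+[126,192]
B=lambda p:(np.array(p,float)+.5)/3.9-.5+[300,166]
def rep(n,p,z):
    w=world('top0',p,z)[:,:2]; e=np.roll(w,-1,0)-w
    print(n,'centre',w.mean(0).round(4),'len',np.linalg.norm(e,axis=1).round(4),'ang',(np.degrees(np.arctan2(e[:,1],e[:,0]))%180).round(1)); return w
rep('baffle foot',A([(118,150),(42,210),(325,568),(400,508)]),.018)
rep('screen',A([(485,70),(575,203),(203,463),(107,328)]),.012)
rep('handle',A([(284,299),(384,234)]),.044)
w=rep('tub',B([(172,26),(485,107),(376,570),(54,488)]),.110); print(w)
rep('brush',B([(60,313),(470,412),(462,452),(50,350)]),.124)
print('cup/dish/wr',world('top0',A([(682,364),(320,65),(625,278),(450,375)]),[.055,.026,.008,.008]).round(3))
# orange jug, softener, spray tops (display px)
print(world('top0',np.array([(699,311),(404,180)])/1.4286,[.212,.23]).round(3))
print({k:np.round(v,3) for k,v in ctrl.get_obs().items()})
E
```

```text
baffle foot centre [0.4267 0.3189] len [0.063  0.2962 0.0612 0.2959] ang [127.   38.2 127.3  37.8]
screen centre [0.4839 0.2396] len [0.1049 0.2925 0.1079 0.2972] ang [ 32.9 123.6  35.4 123. ]
handle centre [0.483 0.239] len [0.0752 0.0752] ang [121.7 121.7]
tub centre [ 0.4923 -0.2461] len [0.2324 0.3381 0.2329 0.3385] ang [ 74.  163.7  74.1 163.6]
[[ 0.68663057 -0.18202429]
 [ 0.62252457 -0.40537586]
 [ 0.29797339 -0.310546  ]
 [ 0.36189083 -0.08657253]]
brush centre [ 0.4318 -0.2321] len [0.2947 0.0284 0.296  0.0266] ang [ 74.8 165.7  74.5 163. ]
cup/dish/wr [[0.417 0.021 0.055]
 [0.613 0.25  0.026]
 [0.472 0.057 0.008]
 [0.412 0.171 0.008]]
[[ 0.541 -0.539  0.212]
 [ 0.788 -0.014  0.23 ]]
{'time_s': np.float64(0.1), 'qpos': array([-1.225,  0.3  ,  1.522,  0.   ,  1.321, -0.067]), 'joint_vel': array([-0.001, -0.002, -0.003, -0.   , -0.   ,  0.   ]), 'tau': array([ 2.0000e-03, -5.3264e+01, -3.5328e+01,  7.1000e-02,  2.4000e-02,
       -0.0000e+00]), 'ee_pos': array([ 0.221, -0.504,  0.404]), 'eef_rot': array([-3.14 , -0.   ,  0.413]), 'force': array([-0.557,  0.833,  0.39 ]), 'moment': array([0.039, 0.033, 0.015]), 'grip_force': np.float64(0.0), 'grip_width': np.float64(0.094)}
```

Call:
servo_tool --pt "0.2 3 4 1 2" --pt "0.3 7 8 2 4" --pt "0.45 11 13 2 6" --pt "0.45 15 18 2 8" --pt "0.45 18 23 2 10" --pt "0.45 20 28 2 12" --pt "0.45 20.6 34 2 14.3" --pt "0.45 20.6 40 2 14.3" --pt "0.45 20.6 46 2 14.3" --pt "0.45 20.6 52 2 14.3" --pt "0.45 20.6 58 2 14.3" --pt "0.45 20.6 64 2 14.3" --pt "0.45 20.6 70 2 14.3" --pt "0.45 20.6 75 2 14.3" --pt "0.45 20.6 79 2 14.3" --pt "0.45 20.6 82.3 2 14.3" --pt "0.45 20.6 82.3 -3 14.3" --pt "0.45 20.6 82.3 -6 14.3" --pt "0.45 20.6 82.3 -6 14.3" --squeeze 30

```text
time_s: 2.48
ee_pos: [0.4264, 0.3191, 0.3428]
eef_rot: [-3.141, 0.004, 0.662]
force: [0.3, -0.3, 1.3]
grip_width: 0.0517
grip_force: 0.0
```

```bash
python3 - <<'E'
from h import *
snap('scene','s1')
i=cv2.imread('pics/s1.png')
# project the planned ridge top line and the fingertips
cv2.imwrite('pics/s1c.png',cv2.resize(i[90:230,270:430],None,fx=4,fy=4,interpolation=cv2.INTER_CUBIC))
E
```

```text
(no output)
```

View pics/s1c.png

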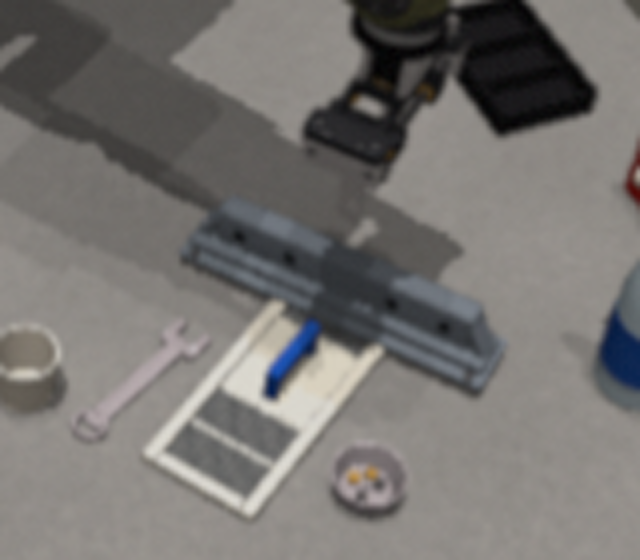

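The gripper hangs above the baffle's middle, with the ridge under its shadow at about (350,280). I'll descend and grip.

Call:
servo_tool --pt "0.45 0 0 -4 0" --pt "0.45 0 0 -7.5 0" --pt "0.45 0 0 -9.5 0" --pt "0.45 0 0 -10.7 0" --pt "0.45 0 0 -10.7 0" --pt "0.6 0 0 -10.7 0" --pt "0.7 0 0 -10.7 0" --pt "0.9 0 0 -10.7 0" --pt "0.9 0 0 -10.7 0" --pt "0.9 0 0 -10.7 0" --pt "0.9 0 0 -10.7 0"

```text
time_s: 3.9
ee_pos: [0.4267, 0.3194, 0.2383]
eef_rot: [-3.141, -0.001, 0.662]
force: [-2.4, 0.9, 6.9]
grip_width: 0.0258
grip_force: 30.0
```

Call:
servo_tool --pt "0.9 0 0 0.7 0" --pt "0.9 0 0 2 0" --pt "0.9 0 0 4 0" --pt "0.9 0 0 7 0" --pt "0.9 0 0 10 0" --pt "0.9 0 0 13 0" --pt "0.9 0 0 15.5 0" --pt "0.9 0 0 17.5 0" --pt "0.9 0 0 18 0" --pt "0.9 0 0 18 0"

```text
time_s: 5.15
ee_pos: [0.4265, 0.3191, 0.4175]
eef_rot: [3.142, 0.0, 0.662]
force: [0.3, -0.1, -4.2]
grip_width: 0.0256
grip_force: 30.0
```

Call:
servo_tool --pt "0.9 0 -1.5 0 1" --pt "0.9 0 -4 0 3" --pt "0.9 0 -7.5 0 6" --pt "0.9 0 -11.5 0 10" --pt "0.9 0 -15.5 0 14" --pt "0.9 0 -19.5 0 18" --pt "0.9 -0.5 -23.5 0 22" --pt "0.9 -1 -27.5 0 26" --pt "0.9 -1.5 -31.5 0 29" --pt "0.9 -2 -35.5 0 32" --pt "0.9 -2.5 -39.5 0 34" --pt "0.9 -3.2 -43.5 0 35" --pt "0.9 -3.9 -47 0 36" --pt "0.9 -4.4 -50 0 36" --pt "0.9 -4.7 -52 0 36" --pt "0.9 -4.75 -53 0 36" --pt "0.9 -4.75 -53.2 0 36" --pt "0.9 -4.75 -53.2 -2 36" --pt "0.9 -4.75 -53.2 -4 36" --pt "0.9 -4.75 -53.2 -5 36"

```text
time_s: 7.65
ee_pos: [0.3792, -0.2122, 0.3667]
eef_rot: [-3.14, -0.0, 1.291]
force: [0.0, 0.3, -3.1]
grip_width: 0.0259
grip_force: 30.0
```

```bash
python3 - <<'E'
from h import *
o=ctrl.get_obs(); print(o['ee_pos'],o['eef_rot'],o['qpos'].round(2))
snap('top','t2');snap('scene','s2')
i=cv2.imread('pics/s2.png')[130:300,110:290]; j=cv2.imread('pics/t2.png')[160:330,270:450]
f=lambda x:cv2.resize(x,(400,378),interpolation=cv2.INTER_CUBIC)
cv2.imwrite('pics/m2.png',np.hstack([f(i),f(j)]))
E
```

```text
[ 0.37921596 -0.21217138  0.36672029] [-3.14039053e+00 -4.71485834e-04  1.29146753e+00] [-0.59  0.08  1.88  0.    1.19 -0.32]
```

View pics/m2.png

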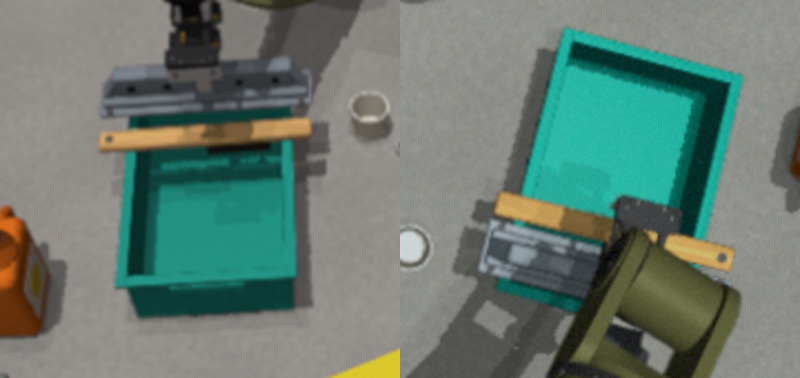

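The baffle hangs over the robot-side end with a clear strip left to the brush. I'll check the gap numerically: the foot edge in the left crop runs (105,114) to (310,103), and the brush's robot-side top edge runs (100,134) to (310,120).

```bash
python3 - <<'E'
from h import *
a=np.radians(-16.1);u=np.array([np.cos(a),np.sin(a)]);v=np.array([-u[1],u[0]]);c=np.array([.4923,-.2461])
def tub(w): d=w[:,:2]-c; return np.c_[d@u,d@v].round(4).tolist()
S=lambda p:(np.array(p,float)+.5)/(400/180)-.5+[110,130]
T=lambda p:(np.array(p,float)-[400,0]+.5)/(400/180)-.5+[270,160]
print('foot',tub(world('s2',S([(105,114),(310,103)]),.143)))
print('foot top',tub(world('t2',T([(492,221),(478,272)]),.147)))
print('brush s',tub(world('s2',S([(100,134),(310,120)]),.124)))
print('brush t',tub(world('top0',(np.array([(462,452),(50,350),(60,313),(470,412)])+.5)/3.9-.5+[300,166],.124)))
print('tub corners s',tub(world('s2',S([(118,286),(296,275)]),.11)))
print('plan',tub(np.array([[.3792,-.2122,0]])))
E
```

```text
foot [[-0.0938, -0.1448], [-0.0912, 0.1449]]
foot top [[-0.0884, 0.1472], [-0.1512, 0.1483]]
brush s [[-0.0735, -0.1543], [-0.0757, 0.1434]]
brush t [[-0.0743, -0.1514], [-0.0773, 0.1446], [-0.0507, 0.1442], [-0.0459, -0.1505]]
tub corners s [[0.1667, -0.1161], [0.1669, 0.1142]]
plan [[-0.1181, 0.0012]]
```

Call:
servo_tool --pt "0.9 0.2 -0.1 -0.8 0" --pt "0.9 0.2 -0.1 -1.6 0" --pt "0.9 0.2 -0.1 -2.2 0" --pt "0.9 0.2 -0.1 -2.5 0" --pt "0.9 0.2 -0.1 -2.7 0" --pt "0.9 0.2 -0.1 -2.85 0" --pt "0.9 0.2 -0.1 -2.95 0" --pt "0.9 0.2 -0.1 -2.95 0"

```text
time_s: 8.75
ee_pos: [0.3811, -0.2138, 0.3382]
eef_rot: [3.142, 0.0, 1.291]
force: [-0.6, -0.8, -3.6]
grip_width: 0.0256
grip_force: 30.0
```

Call:
servo_tool --pt "0.9 0 0 -0.1 0" --pt "0.9 0 0 -0.15 0" --pt "0.9 0 0 -0.2 0" --pt "0.9 0 0 -0.2 0" --pt "0.9 0 0 -0.2 0"

```text
time_s: 9.38
ee_pos: [0.3811, -0.2138, 0.3363]
eef_rot: [3.141, 0.0, 1.291]
force: [-1.0, 1.2, -0.5]
grip_width: 0.026
grip_force: 30.0
```

Call:
servo_tool --pt "0.9 0 0 -0.05 0" --pt "0.9 0 0 -0.05 0" --pt "0.68 0 0 -0.05 0" --pt "0.62 0 0 -0.05 0" --pt "0.55 0 0 -0.05 0" --pt "0.5 0 0 -0.05 0" --pt "0.45 0 0 -0.05 0" --pt "0.45 0 0 -0.05 0" --pt "0.45 0 0 1 0" --pt "0.45 0 0 3 0" --pt "0.45 0 0 6 0" --pt "0.45 0 0 9 0" --squeeze 10

```text
time_s: 10.88
ee_pos: [0.381, -0.2137, 0.4278]
eef_rot: [3.141, 0.0, 1.291]
force: [-0.0, 0.2, 0.3]
grip_width: 0.0518
grip_force: 0.0
```

```bash
python3 - <<'E'
from h import *
i=cv2.imread('pics/t2.png')
cv2.imwrite('pics/c3.png',cv2.resize(i[192:312,136:266],None,fx=5,fy=5,interpolation=cv2.INTER_CUBIC))
E
```

```text
(no output)
```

View pics/c3.png

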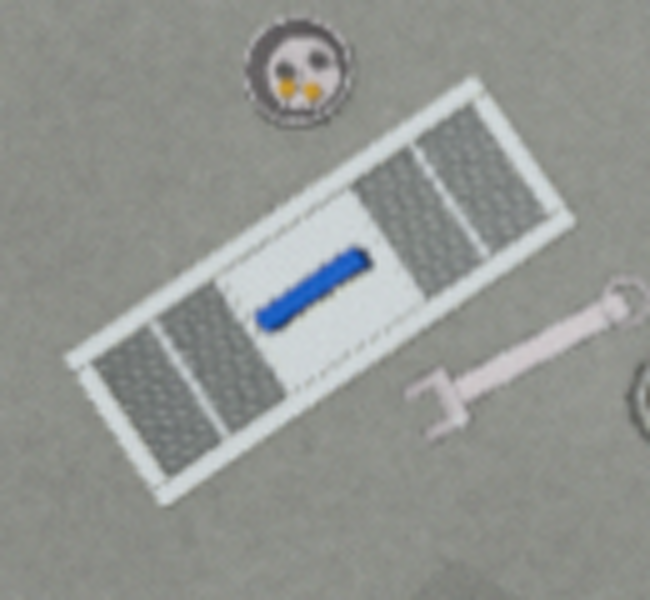

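The screen lies free and appears unmoved. Its corners are (474,76), (576,220), (163,506), (66,360), and the handle runs from about (259,322) to (369,257).

```bash
python3 - <<'E'
from h import *
A=lambda p:(np.array(p,float)+.5)/5-.5+[136,192]
for p,z in(([(474,76),(576,220),(163,506),(66,360)],.012),([(259,322),(369,257)],.044)):
    w=world('t2',A(p),z)[:,:2];e=np.roll(w,-1,0)-w
    print(w.mean(0).round(4),np.linalg.norm(e,axis=1).round(4),(np.degrees(np.arctan2(e[:,1],e[:,0]))%180).round(1))
E
```

```text
[0.4832 0.2411] [0.1061 0.2979 0.105  0.2969] [ 34.1 123.3  33.6 123.5]
[0.4831 0.2385] [0.0742 0.0742] [119.2 119.2]
```

Call:
servo_tool --pt "0.45 1 4 0 4" --pt "0.45 2 9 0 9" --pt "0.45 3.2 14.5 0 15" --pt "0.45 4.5 20 0 21" --pt "0.45 5.7 25.5 0 28" --pt "0.45 7 31 0 35" --pt "0.45 8.2 36.5 0 42" --pt "0.45 9.4 41.5 0 47" --pt "0.45 10 44.5 -1 49" --pt "0.45 10.2 45.4 -4 49.4" --pt "0.45 10.2 45.4 -8 49.4" --pt "0.45 10.2 45.4 -12 49.4" --pt "0.45 10.2 45.4 -15 49.4" --pt "0.45 10.2 45.4 -15 49.4" --pt "0.45 10.2 45.4 -15 49.4" --squeeze 30

```text
time_s: 12.75
ee_pos: [0.4835, 0.2404, 0.2778]
eef_rot: [3.14, 0.0, 2.153]
force: [-0.3, 0.2, 0.5]
grip_width: 0.0515
grip_force: 0.0
```

```bash
python3 - <<'E'
from h import *
snap('scene','s3')
a=cv2.imread('pics/s3.png')[140:230,280:400]; b=cv2.imread('pics/s3.png')[130:250,130:270]
f=lambda x:cv2.resize(x,None,fx=400/x.shape[1],fy=400/x.shape[1],interpolation=cv2.INTER_CUBIC)[:300]
cv2.imwrite('pics/m3.png',np.hstack([f(a),f(b)]))
E
```

```text
(no output)
```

View pics/m3.png

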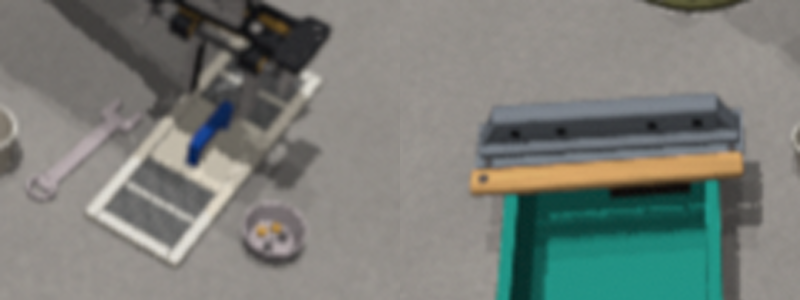

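The gripper hovers over the handle, with the fingers on either side of it. The baffle rests upright behind the brush, and I'll check that gap from above later. Now I'll grip the handle.

Call:
servo_tool --pt "0.45 0 0 -2.5 0" --pt "0.45 0 0 -4.5 0" --pt "0.45 0 0 -5.5 0" --pt "0.45 0 0 -5.9 0" --pt "0.45 0 0 -5.9 0" --pt "0.6 0 0 -5.9 0" --pt "0.75 0 0 -5.9 0" --pt "0.85 0 0 -5.9 0" --pt "1 0 0 -5.9 0" --pt "1 0 0 -5.9 0" --pt "1 0 0 -5.9 0" --pt "1 0 0 -5.9 0"

```text
time_s: 14.3
ee_pos: [0.4831, 0.2402, 0.2172]
eef_rot: [-3.141, -0.0, 2.153]
force: [-1.9, -1.3, 2.7]
grip_width: 0.0138
grip_force: 30.0
```

Call:
servo_tool --pt "1 0 0 0.6 0" --pt "1 0 0 1.8 0" --pt "1 0 0 4 0" --pt "1 0 0 7 0" --pt "1 0 0 10 0" --pt "1 0 0 13.5 0" --pt "1 0 0 16.5 0" --pt "1 0 0 19 0" --pt "1 0 0 20.5 0" --pt "1 0 0 21 0" --pt "1 0 0 21 0" --pt "1 0 0 21 0"

```text
time_s: 15.8
ee_pos: [0.4831, 0.2402, 0.4262]
eef_rot: [-3.14, -0.0, 2.153]
force: [0.4, -0.3, -2.5]
grip_width: 0.014
grip_force: 30.0
```

```bash
python3 - <<'E'
from h import *
snap('top','t4')
a=cv2.imread('pics/t4.png')
cv2.imwrite('pics/m4.png',np.hstack([cv2.resize(a[166:318,300:440],(525,570),interpolation=cv2.INTER_CUBIC),cv2.resize(a[165:345,130:260],(270,374),interpolation=cv2.INTER_CUBIC)[:570].copy() if 0 else cv2.copyMakeBorder(cv2.resize(a[165:345,130:260],(270,374)),0,196,0,0,cv2.BORDER_CONSTANT)]))
E
```

```text
(no output)
```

View pics/m4.png

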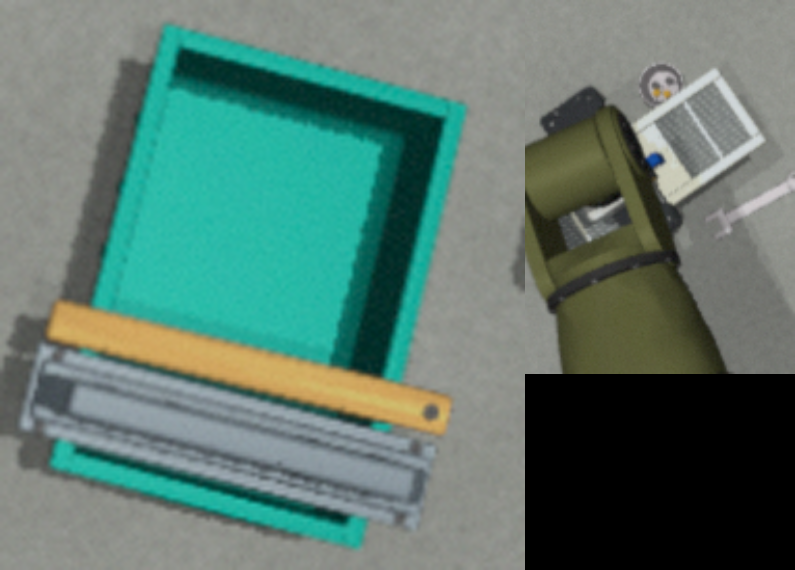

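The baffle sits square between the brush and the near end. Its foot corners are (42,345), (435,447), (415,525), (22,428), and the brush's near edge runs (48,338) to (445,433). I'll compute the gap.

```bash
python3 - <<'E'
from h import *
a=np.radians(-16.1);u=np.array([np.cos(a),np.sin(a)]);v=np.array([-u[1],u[0]]);c=np.array([.4923,-.2461])
B=lambda p:(np.array(p,float)+.5)/3.75-.5+[300,166]
def tub(p,z): d=world('t4',B(p),z)[:,:2]-c; return np.c_[d@u,d@v].round(4).tolist()
print('foot',tub([(42,345),(435,447),(415,525),(22,428)],.114))
print('brush near',tub([(48,338),(445,433)],.124))
print('tub',tub([(165,26),(467,104),(362,546),(52,468)],.11))
E
```

```text
foot [[-0.0842, 0.1466], [-0.0845, -0.1501], [-0.1429, -0.1489], [-0.146, 0.1458]]
brush near [[-0.0783, 0.1444], [-0.073, -0.1517]]
tub [[0.1681, 0.1155], [0.1686, -0.1176], [-0.1673, -0.1158], [-0.1687, 0.1173]]
```

Call:
servo_tool --pt "1 0 -1.5 0 -2" --pt "1 0.3 -4 0 -5" --pt "1 0.7 -7.5 0 -9" --pt "1 1.2 -11.5 0 -14" --pt "1 1.8 -15.5 0 -19" --pt "1 2.4 -19.5 0 -24" --pt "1 3 -23.5 0 -29" --pt "1 3.5 -27.5 0 -34" --pt "1 4 -31.5 0 -39" --pt "1 4.5 -35.5 0 -43" --pt "1 5 -39.5 0 -46" --pt "1 5.4 -43 0 -48" --pt "1 5.8 -46 0 -49" --pt "1 6 -48.2 0 -49.4" --pt "1 6.1 -49.5 0 -49.4" --pt "1 6.1 -50.1 0 -49.4" --pt "1 6.1 -50.1 -2 -49.4" --pt "1 6.1 -50.1 -4 -49.4" --pt "1 6.1 -50.1 -5 -49.4" --pt "1 6.1 -50.1 -5 -49.4"

```text
time_s: 18.35
ee_pos: [0.5442, -0.2605, 0.377]
eef_rot: [-3.141, -0.0, 1.291]
force: [-0.4, 0.3, -1.5]
grip_width: 0.0136
grip_force: 30.0
```

```bash
python3 - <<'E'
from h import *
snap('scene','s5')
cv2.imwrite('pics/m5.png',cv2.resize(cv2.imread('pics/s5.png')[130:300,130:270],None,fx=3.5,fy=3.5,interpolation=cv2.INTER_CUBIC))
E
```

```text
(no output)
```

View pics/m5.png

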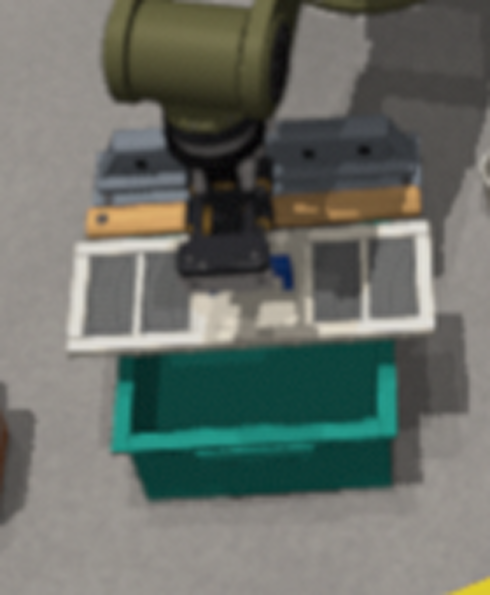

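The screen hangs level and square over the free part of the tub, its near edge clear of the brush. I'll lower it.

Call:
servo_tool --pt "1 0 0 -1 0" --pt "1 0 0 -2.2 0" --pt "1 0 0 -3.3 0" --pt "1 0 0 -4 0" --pt "1 0 0 -4.4 0" --pt "1 0 0 -4.6 0" --pt "1 0 0 -4.75 0" --pt "1 0 0 -4.85 0" --pt "1 0 0 -4.95 0" --pt "1 0 0 -5 0" --pt "1 0 0 -5 0" --pt "1 0 0 -5 0"

```text
time_s: 19.9
ee_pos: [0.5442, -0.2608, 0.3272]
eef_rot: [3.142, 0.0, 1.291]
force: [0.4, 0.7, -2.8]
grip_width: 0.0136
grip_force: 30.0
```

Call:
servo_tool --pt "1 0 0 -0.05 0" --pt "1 0 0 -0.1 0" --pt "1 0 0 -0.15 0" --pt "1 0 0 -0.15 0" --pt "1 0 0 -0.15 0"

```text
time_s: 20.52
ee_pos: [0.5441, -0.2607, 0.3272]
eef_rot: [3.141, 0.0, 1.291]
force: [-7.8, 3.0, 12.2]
grip_width: 0.0136
grip_force: 30.0
```

Call:
servo_tool --pt "1 0 0 0.05 0" --pt "1 0 0 0.1 0" --pt "1 0 0 0.1 0"

```text
time_s: 20.9
ee_pos: [0.5441, -0.2608, 0.3272]
eef_rot: [3.141, 0.0, 1.291]
force: [-4.0, 2.7, 6.9]
grip_width: 0.0134
grip_force: 30.0
```

Call:
servo_tool --pt "1 0 0 0.05 0" --pt "1 0 0 0.05 0" --pt "0.82 0 0 0.05 0" --pt "0.78 0 0 0.05 0" --pt "0.72 0 0 0.05 0" --pt "0.65 0 0 0.05 0" --pt "0.55 0 0 0.05 0" --pt "0.5 0 0 0.05 0" --pt "0.5 0 0 1 0" --pt "0.5 0 0 3 0" --pt "0.5 0 0 6 0" --pt "0.5 0 0 10 0" --pt "0.5 0 4 12 0" --pt "0.5 0 9 12 0" --pt "0.5 0 14 12 0" --pt "0.5 0 20 12 0" --pt "0.5 0 26 12 0" --pt "0.5 0 32 12 0" --pt "0.5 0 37 12 0" --pt "0.5 0 37 12 0" --squeeze 10

```text
time_s: 23.4
ee_pos: [0.5437, 0.1119, 0.4473]
eef_rot: [3.141, -0.001, 1.295]
force: [0.2, -1.3, -0.5]
grip_width: 0.0472
grip_force: 0.0
```

```bash
python3 - <<'E'
from h import *
snap('top','t6')
cv2.imwrite('pics/m6.png',cv2.resize(cv2.imread('pics/t6.png')[166:318,300:440],None,fx=3.9,fy=3.9,interpolation=cv2.INTER_CUBIC))
E
```

```text
(no output)
```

View pics/m6.png

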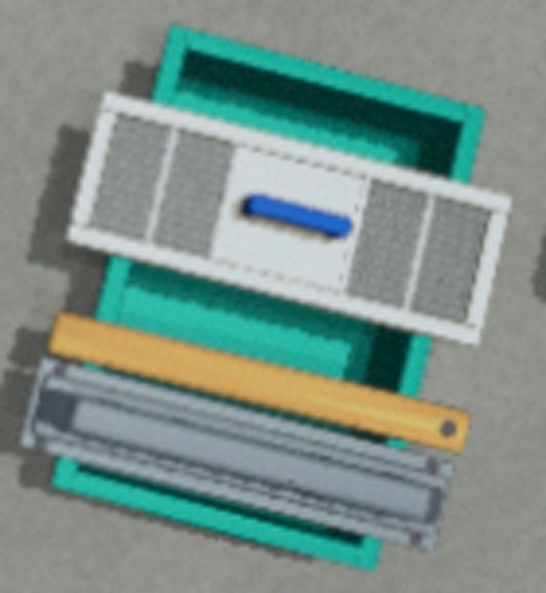

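The screen lies square, from (105,95) to (475,342), well clear of the brush and the far end. The baffle and brush are unchanged, with a gap of about 6 to 11 mm between them.

```bash
python3 -c "
from station import ctrl
print(ctrl.hand_in())"
```

```text
the job is handed in; nothing more can be done
None
```

The drum baffle and then the lint screen are laid square across the tub, foot down and handle up, clear of each other and of the unmoved brush (closest gap about 6 mm, baffle to brush); the job was handed in at about 23.5 s, and no verdict was returned.

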